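Lock the cover of the rectangular tube block with the bladed key

TASK

Take the bladed key (the tool with the flat paddle handle) from its holder, push its blade fully down into the slot of the lock on the rectangular tube block, and turn the lock clockwise until it comes to its stop, with the slot along the block's long side. Then let go and leave the key standing upright in the lock's slot. Turn the lock with the key, not with the fingers, and leave the lock on the round block as it is.

Things in the scene. Friction and masses are not known exactly. Their poses are not given: they have to be found in the camera images.
- key: Key upright in a white holder 24 mm tall, 0.12 kg; lifts straight out. Origin: middle of the blade's lower edge (8 mm up at start); z up, x along the blade's width. Blade 28 (x) x 5 (y) mm, z 0-16, tip 26 x 3; round shoulder 32 across, z 16-22; black paddle handle 36 (x) x 16 (y), z 22-72: grip across y. (The round-handled pin driver in the other holder is not needed.)
- lock (a joint): Rectangular block's lock, rad: starts 0.1-0.4, grows clockwise seen from above to a hard stop at 1.571 (slot along the long side). Friction 0.12 N m, stays where left; the blade has 4 degrees play in the slot, so turn some 5 degrees past nominal. Block fixed, white cover 106 x 156 mm, its top 53 mm up, lock in the middle, tube caps 4 mm high.
- slot (a point): Centre of the slot's mouth, at the top of the rectangular block's lock, 75 mm above the bench; turns with it: x along the slot, z up. Steel head 50 (x) x 40 mm, 22 high. Slot open-ended, 18 deep, 18 wide at the mouth, narrowing within 8 mm to 7. Fully in, the key's shoulder rests on the head, key origin 16 mm below this point. Blade fits either way round.
- round_slot_end (a point): One end of the slot of the similar lock on the round tube block (124 mm across, same height), at the top of its head, 25 mm from its turning axis. Leave it as it is.
Things that resemble listed ones, but are neither listed nor needed, are in the scene too. Leave any green or orange look-alike of the key alone.

How it is judged:
By the outcome, as a careful person would: the job done as asked, in the order asked, and still so for the second after the job is handed in, with the robot touching nothing.
It also fails if it takes over 43 s, if anything falls off the work surface, if the arm or the gripper's body presses on something with over 40 N, if the wrist force passes 120 N, or if a joint passes its speed limit or range.

ROBOT

A 7-joint arm with a two-finger parallel gripper is mounted at the origin on the work surface. World frame = base frame: x ahead of the robot, y to its left, z up, the work surface at z = 0. Lengths are in m, angles in rad, forces in N, time in s.
With the tool pointing down it reaches from about 0.425 to 1.025 m from the base axis. Payload 3.6 kg.
Tool frame: the origin (TCP) lies on the centre line of the jaws, within the pads' length; the fingertips stand 22 mm ahead of it and the grasp point (between the pads) lies 3 mm ahead of it; z points along the fingers, y is the line along which they close (so a half turn about z gives the same grasp; the last joint's range is limited). The gripper opens to 85 mm and grips with 20 to 120 N. Pads are 22 mm wide; open, the fingers measure 114 mm over their backs; the gripper's body (76 mm by 85 mm) begins 54 mm behind the grasp point. The pads swing forward as they close: fully open they stand 13 mm farther back than shut.
Start: joints at [1.254, 0.591, 0.048, 1.609, -0.033, 0.943, -0.034], TCP at [0.161, -0.707, 0.253] pointing down, gripper open.
Joint ranges: [-2.69, 2.69], [-0.47, 2.24], [-1.27, 1.36], [0.19, 2.51], [-1.53, 4.68], [0.08, 2.07], [-3.09, 3.09]. Speed limits (rad/s): [2.57, 2.57, 3.14, 3.14, 3.14, 3.14, 3.14].

INTERFACE

Orientations are given as a 3x3 rotation matrix whose columns are the frame's x, y, z axes.
In Python, from station import arm gives the robot as it stands.
- The arm moves only by the tool play_rows, never from a script. Its argument "rows" is a list of rows, each an object with "offset": the shift along the tool's x, y, z in mm, a list of three; "turn": the turn about the tool's z in degrees. In form: [{"offset": [tx, ty, tz], "turn": turn}, ...]. A call has 1 to 5 rows; each row is the pose to reach, as a shift and turn from the pose commanded when the call began, along the tool's axes at that moment; what a row does not reach only later rows make up. A row lasts 1/10 s, in which the tool goes at most 50 mm and 8.59 degrees, less where a joint would pass 70% of its speed; a pose out of reach is approached as far as the arm can. A call with a gripper value outside its range is refused whole. "jaw" is the finger opening in mm, from 0 to 85.4, set as the call begins (left out, the last holds). The fingers move at their own pace and stop on an object; the grip force is fixed at half the most. Time passes only in rows, so rows that repeat a pose let the fingers close. It gives the time, the measured TCP pose, the force, the opening and the grip force at its end, in the units of the state.
- arm.get_state(): the state, without advancing time (a new reading comes with each control period).
- arm.capture(name): name is "scene" or "side" or "wrist"; returns (picture, depth): 384x512x3 uint8, blue, green, red; 384x512 float32, m along the optical axis (not along the pixel's ray), 0 where there is no reading.
- arm.camera_model(name): a dict with "vertical_fov" (degrees; the focal length in pixels is half the picture's height over the tangent of half this angle, whatever the lens; pixels are square), "cx", "cy" (the principal point, pixels), "rvec" (rotation vector, rad) and "tvec" (3), from world to camera coordinates, as OpenCV has them. Camera axes: x right, y down, z forward; pixel columns grow to the right and rows downward; lengths in m; the calibration is good to about 2 mm. The wrist camera is an equidistant fisheye: a pixel r from the principal point sees the ray r / f radians off the axis. A picture is of the moment at which its call begins: read the wrist's pose just before it. camera_model takes no time and is no camera call; for the wrist camera it gives the pose at the moment of the call.
- arm.finish_job(): hands the job in; it is judged then, once.
The state is a dict: "time_s": time; "qpos": joint angles; "dq": joint speeds; "effort": joint torques, N m; "position": TCP position; "ee_rot": TCP orientation; "wrist_force": force on the tool from outside, world axes, zero at the start; "wrist_torque": the same for the moment, N m; "width": finger opening in m; "grip_force": force on a finger pad.
Only numpy, scipy, OpenCV 4.12 (cv2) and the standard library are available. Lean on these libraries where they do the work, as an engineer would, in place of code of your own. Each camera call takes 0.05 s, during which the arm holds its last target. There are 200 camera calls.

## Working session

There is one attempt and no reset: what is moved stays moved. The work goes in short steps, Python scripts to look and compute and a tool call to move; the robot and the scene stay as the last step left them, time stands still between calls to the robot, and variables do not carry over. Pictures are saved under pics/ and viewed, at most 10 in all, crops included, and the job is handed in when it is done.

Besides the shell and the picture viewer there is one more tool, called after "Call:" as name(argument=value, ...), one argument or row to a line, values as JSON. play_rows: Moves the arm, as the interface text tells. Its arguments: {"type":"object","properties":{"rows":{"type":"array"},"jaw":{"type":"number"}},"required":["rows"]}

```bash
ls; mkdir -p pics; cat > h.py <<'E'
import numpy as np, cv2
from station import arm
def cam(n):
    m=arm.camera_model(n); R=cv2.Rodrigues(np.array(m["rvec"],float))[0]; t=np.array(m["tvec"],float).ravel()
    f=192/np.tan(np.radians(m["vertical_fov"])/2); return R,t,f,m["cx"],m["cy"]
def rays(c,uv,fish=False):
    R,t,f,cx,cy=c; uv=np.atleast_2d(np.asarray(uv,float)); d=(uv-[cx,cy])/f
    if fish:
        r=np.linalg.norm(d,axis=1,keepdims=True)+1e-12; v=np.hstack([d/r*np.sin(r),np.cos(r)])
    else: v=np.hstack([d,np.ones((len(d),1))])
    return -R.T@t, v@R
def onz(c,uv,z,fish=False):
    o,v=rays(c,uv,fish); return o+v*((z-o[2])/v[:,2:3])
E
python3 - <<'E'
from h import *
a=[]
for n in("scene","side","wrist"):
    p,d=arm.capture(n); cv2.imwrite(f"pics/{n}0.png",p); np.savez(f"{n}0.npz",p=p,d=d,**dict(zip("R t f cx cy".split(),cam(n))))
    print(n,[np.round(x,3).tolist() for x in cam(n)])
a=[cv2.imread(f"pics/{n}0.png") for n in("scene","side")]
s=arm.get_state(); print(s["position"],s["ee_rot"],s["time_s"])
E
```

```text
pics
scene [[[-0.097, 0.995, 0.014], [0.729, 0.08, -0.679], [-0.677, -0.056, -0.734]], [0.058, -0.336, 1.211], 435.934, 253.796, 185.7]
side [[[0.959, -0.285, -0.012], [-0.215, -0.695, -0.686], [0.187, 0.66, -0.727]], [-0.508, 0.142, 0.69], 424.068, 256.007, 189.329]
wrist [[[0.22, -0.975, -0.003], [-0.927, -0.21, 0.31], [-0.303, -0.065, -0.951]], [-0.723, -0.039, 0.381], 297.319, 252.718, 192.037]
[ 0.16077782 -0.70633308  0.25237756] [[ 9.75052330e-01  2.21974583e-01 -4.88423645e-04]
 [ 2.21975099e-01 -9.75050837e-01  1.70916725e-03]
 [-9.68461956e-05 -1.77494540e-03 -9.99998420e-01]] 0.15
```

View pics/scene0.png

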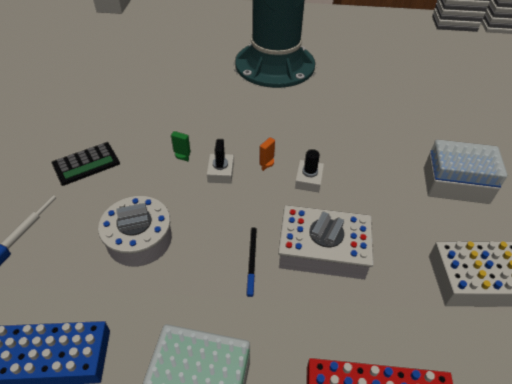

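View pics/side0.png

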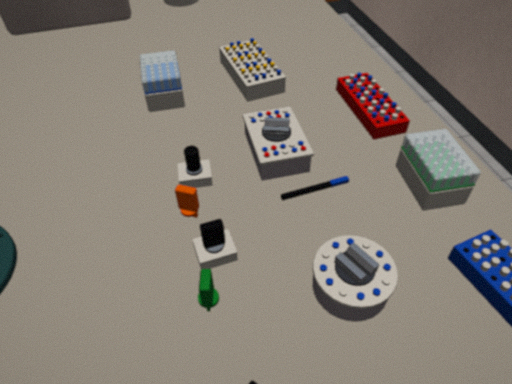

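View pics/wrist0.png

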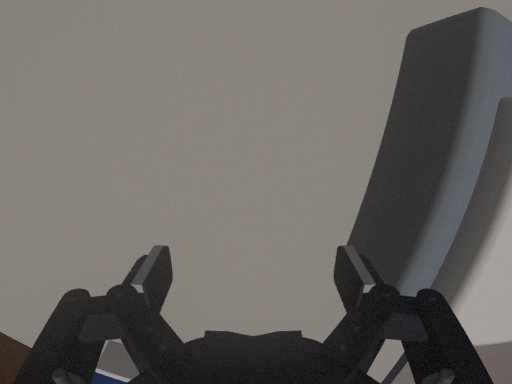

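The scene view shows the key (black paddle) at about (220,155) in its white holder, with the rectangular block at (326,238) and its lock at (327,229). In the side view they are at (212,235), (277,140) and (277,128). The wrist view shows only bench and the fingers.

```bash
cat >> h.py <<'E'
def cloud(c,d,box,fish=False):
    u0,v0,u1,v1=box; u,v=np.meshgrid(np.arange(u0,u1),np.arange(v0,v1)); uv=np.c_[u.ravel(),v.ravel()]
    o,r=rays(c,uv,fish); R=c[0]; zc=(r@R.T)[:,2:3]
    dd=d[v0:v1,u0:u1].ravel(); P=o+r/zc*dd[:,None]; return P,dd>0,uv
def rect(P): 
    (c,s,a)=cv2.minAreaRect((P[:,:2]*1000).astype(np.float32)); return np.round(c,1),np.round(s,1),round(a,1)
E
python3 - <<'E'
from h import *
for n,bk,bl in(("scene",(200,130,245,190),(270,195,382,280)),("side",(185,212,245,270),(235,95,320,185))):
    z=np.load(n+"0.npz"); c=(z["R"],z["t"],float(z["f"]),float(z["cx"]),float(z["cy"])); p=z["p"]
    P,ok,uv=cloud(c,z["d"],bk); g=p[uv[:,1],uv[:,0]].astype(int).max(1)
    k=ok&(g<60)&(P[:,2]>.03); print(n,"dark n",k.sum(),"z",np.percentile(P[k,2],[2,50,98]).round(4))
    print(" key dark",rect(P[k])); t=k&(P[:,2]>np.percentile(P[k,2],98)-.006); print(" top",rect(P[t]),P[t].mean(0).round(4))
    h=ok&(g>150)&(abs(P[:,2]-.024)<.006); print(" holder",rect(P[h]),h.sum())
    P,ok,uv=cloud(c,z["d"],bl); g=p[uv[:,1],uv[:,0]].astype(int).max(1)
    w=ok&(abs(P[:,2]-.054)<.005); print(" cover",rect(P[w]),w.sum())
    hd=ok&(abs(P[:,2]-.075)<.004); print(" head",rect(P[hd]),hd.sum(),P[hd,2].mean())
    fig=np.hstack([cv2.resize(p[b[1]:b[3],b[0]:b[2]],(390,390),interpolation=cv2.INTER_CUBIC) for b in(bk,bl)]); cv2.imwrite(f"pics/c_{n}.png",fig)
cv2.imwrite("pics/c.png",cv2.resize(np.vstack([cv2.imread("pics/c_scene.png"),cv2.imread("pics/c_side.png")]),(600,600)))
E
```

```text
scene dark n 230 z [0.0328 0.0699 0.0817]
 key dark (array([433.7, -86.1]), array([35.4, 13.9]), 1.9)
 top (array([433.4, -86.1]), array([34.6, 13.8]), 2.9) [ 0.4352 -0.086   0.0798]
 holder (array([430.1, -87.7]), array([63.2, 48.5]), 2.8) 239
 cover (array([608.4, 125.4]), array([156.2, 109.4]), 87.1) 3903
 head (array([608.2, 125.4]), array([40. , 51.3]), 68.1) 411 0.07496188990391604
side dark n 522 z [0.0367 0.0678 0.0823]
 key dark (array([432.4, -88.1]), array([33.7, 16.5]), 3.3)
 top (array([432.5, -88. ]), array([33.6, 16.4]), 5.5) [ 0.4324 -0.0894  0.0804]
 holder (array([432.2, -54.2]), array([ 62.1, 113.9]), 2.7) 535
 cover (array([610.5, 125.2]), array([159. , 106.4]), 87.4) 2124
 head (array([611.1, 126.2]), array([44.6, 49. ]), 68.7) 316 0.07520743555276312
```

View pics/c.png

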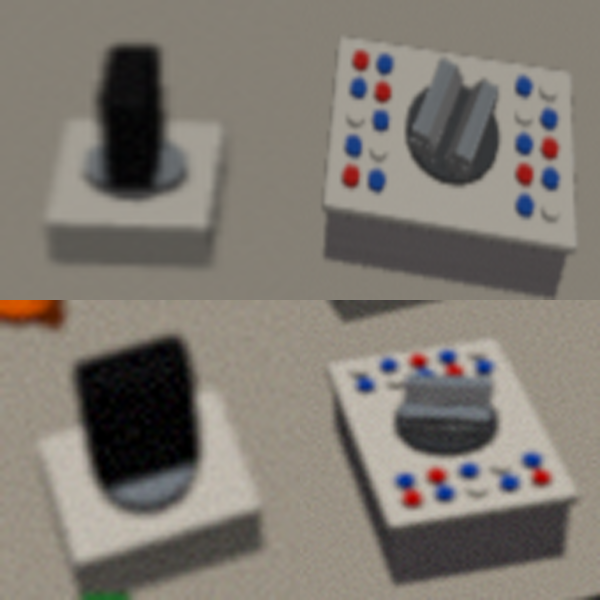

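The key is at about (0.433,-0.087) with its paddle along about 3°. The block is at about (0.609,0.125), its long side at 87° and the slot at 158°. I'll grip with the tool x axis near 183° so the last joint has room to turn clockwise.

Call:
play_rows(
  rows=[
    {"offset": [20, -27, 0], "turn": -8},
    {"offset": [40, -54, 0], "turn": -16},
    {"offset": [60, -81, 0], "turn": -24},
    {"offset": [80, -108, 0], "turn": -32},
    {"offset": [100, -135, 0], "turn": -40},
  ],
  jaw=60,
)

```text
time_s: 0.65
position: [0.2288, -0.5516, 0.2531]
ee_rot: [[0.6, 0.8, -0.0], [0.8, -0.6, 0.0], [0.0, -0.0, -1.0]]
wrist_force: [0.7, 0.1, 0.8]
width: 0.0597
grip_force: 0.0
```

```bash
cat >> h.py <<'E'
def goal(x,y,z,ang):
    s=arm.get_state(); R=np.array(s["ee_rot"]); p=np.array(s["position"])
    a=np.degrees(np.arctan2(R[1,0],R[0,0])); t=-((ang-a+180)%360-180)
    print("t",round(s["time_s"],2),"p",(p*1000).round(1),"ang",round(a,2),"tilt",R[:2,2].round(4),"off",(R.T@(np.array([x,y,z])-p)*1000).round(1),"turn",round(t,2),"F",np.round(s["wrist_force"],1),"w",round(s["width"]*1000,1),"q",np.round(s["qpos"],2))
E
python3 -c "
from h import *
goal(.433,-.087,.25,183)"
```

```text
t 0.65 p [ 228.8 -551.6  253.1] ang 53.15 tilt [-0.0003  0.0004] off [ 494.3 -115.2    3.2] turn -129.85 F [0.7 0.1 0.8] w 59.7 q [ 1.21  0.43 -0.15  1.9   0.09  0.81  0.37]
```

Call:
play_rows(
  rows=[
    {"offset": [33, -8, 0], "turn": -8.5},
    {"offset": [66, -15, 0], "turn": -17},
    {"offset": [99, -23, 0], "turn": -25.5},
    {"offset": [132, -31, 0], "turn": -34},
    {"offset": [165, -38, 0], "turn": -42.5},
  ],
)

```text
time_s: 1.15
position: [0.298, -0.3972, 0.2532]
ee_rot: [[-0.099, 0.995, -0.0], [0.995, 0.099, 0.0], [0.0, -0.0, -1.0]]
wrist_force: [0.5, 0.5, -0.5]
width: 0.06
grip_force: 0.0
```

Call:
play_rows(
  rows=[
    {"offset": [29, 17, 0], "turn": -8.5},
    {"offset": [59, 34, 0], "turn": -17},
    {"offset": [88, 50, 0], "turn": -25.5},
    {"offset": [118, 67, 0], "turn": -34},
    {"offset": [147, 84, 0], "turn": -42.5},
  ],
)

```text
time_s: 1.65
position: [0.368, -0.2432, 0.2533]
ee_rot: [[-0.745, 0.667, -0.0], [0.667, 0.745, -0.0], [-0.0, -0.0, -1.0]]
wrist_force: [0.7, -0.4, 0.2]
width: 0.0601
grip_force: 0.0
```

```bash
python3 -c "
from h import *
goal(.433,-.087,.2,183)"
```

```text
t 1.65 p [ 368.  -243.2  253.3] ang 138.16 tilt [-0.0002 -0.0002] off [ 55.8 159.8  53.3] turn -44.84 F [ 0.7 -0.4  0.2] w 60.1 q [ 1.    0.28 -0.62  2.2   0.25  0.72  1.04]
```

Call:
play_rows(
  rows=[
    {"offset": [11, 32, 10], "turn": -8.5},
    {"offset": [22, 64, 20], "turn": -17},
    {"offset": [33, 96, 30], "turn": -25.5},
    {"offset": [45, 128, 40], "turn": -34},
    {"offset": [56, 160, 53], "turn": -42.5},
  ],
)

```text
time_s: 2.15
position: [0.4343, -0.0873, 0.2001]
ee_rot: [[-1.0, -0.011, 0.001], [-0.011, 1.0, -0.0], [-0.001, -0.0, -1.0]]
wrist_force: [0.7, -0.0, -0.4]
width: 0.0598
grip_force: 0.0
```

Call:
play_rows(
  rows=[
    {"offset": [0, 0, 0], "turn": -2.3},
    {"offset": [0, 0, 0], "turn": -2.3},
  ],
)

```text
time_s: 2.35
position: [0.4339, -0.0872, 0.1999]
ee_rot: [[-0.999, -0.048, -0.001], [-0.048, 0.999, 0.001], [0.001, 0.001, -1.0]]
wrist_force: [-0.2, -1.0, -0.7]
width: 0.0598
grip_force: 0.0
```

```bash
python3 -c "
from h import *
goal(.433,-.087,.2,183)
c=cam('wrist');p,d=arm.capture('wrist');cv2.imwrite('pics/w1.png',p);np.savez('w1.npz',p=p,d=d,**dict(zip('R t f cx cy'.split(),c)))"
```

```text
t 2.35 p [433.9 -87.2 199.9] ang -177.24 tilt [-0.0009  0.0009] off [ 0.8  0.3 -0.1] turn -0.24 F [-0.2 -1.  -0.7] w 59.8 q [ 0.71  0.42 -0.78  2.25  0.49  0.65  1.19]
```

View pics/w1.png

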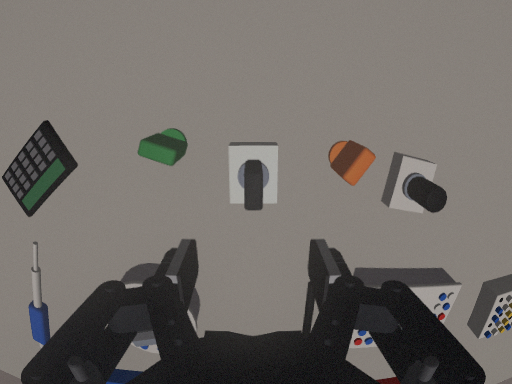

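The wrist view shows the paddle centred at about (253,185) between the fingers, its long side nearly vertical in the picture. Next I'll measure it with depth.

```bash
python3 - <<'E'
from h import *
z=np.load("w1.npz"); c=(z["R"],z["t"],float(z["f"]),float(z["cx"]),float(z["cy"])); p=z["p"]
P,ok,uv=cloud(c,z["d"],(220,130,290,220),True); g=p[uv[:,1],uv[:,0]].astype(int).max(1)
k=ok&(g<70)&(P[:,2]>.035); print(rect(P[k]),P[k,2].max()); t=k&(P[:,2]>.075); print(rect(P[t]),t.sum())
m=np.zeros(p.shape[:2],np.uint8); m[uv[t,1],uv[t,0]]=255
print("rays", onz(c,uv[t],.080,True).mean(0).round(4))
h=ok&(g>130)&(abs(P[:,2]-.024)<.004); print("holder",rect(P[h]))
print(cam("wrist")[0]@np.array([0,0,1]))
E
```

```text
(array([431.8, -86.5]), array([34.4, 15.3]), 3.2) 0.08172521665239166
(array([431.9, -86.4]), array([34. , 15.3]), 4.0) 681
rays [ 0.4307 -0.0866  0.08  ]
holder (array([432.8, -86.9]), array([62.5, 50.4]), 2.7)
[ 0.00167724  0.31093126 -0.95043092]
```

Call:
play_rows(
  rows=[
    {"offset": [1, 0, 35], "turn": 0},
    {"offset": [1.5, 0, 75], "turn": 0},
    {"offset": [1.5, 0, 110], "turn": 0},
    {"offset": [1.5, 0, 135], "turn": 0},
    {"offset": [1.5, 0, 142], "turn": 0},
  ],
  jaw=45,
)

```text
time_s: 2.9
position: [0.431, -0.0895, 0.0566]
ee_rot: [[-0.999, -0.044, -0.004], [-0.044, 0.999, -0.001], [0.004, -0.001, -1.0]]
wrist_force: [-0.7, 0.0, -0.2]
width: 0.045
grip_force: 0.0
```

Call:
play_rows(
  rows=[
    {"offset": [0, 0, 0], "turn": 0},
    {"offset": [0, 0, 0], "turn": 0},
    {"offset": [0, 0, 0], "turn": 0},
    {"offset": [0, 0, 0], "turn": 0},
    {"offset": [0, 0, 0], "turn": 0},
  ],
  jaw=5,
)

```text
time_s: 3.4
position: [0.4329, -0.0887, 0.0593]
ee_rot: [[-0.999, -0.045, 0.002], [-0.045, 0.999, -0.001], [-0.002, -0.001, -1.0]]
wrist_force: [0.0, -0.1, 8.0]
width: 0.0155
grip_force: 59.1
```

```bash
python3 -c "
from h import *
goal(.433,-.087,.058,183)"
```

```text
t 3.4 p [432.9 -88.7  59.3] ang -177.41 tilt [ 0.002  -0.0006] off [-0.2  1.7  1.3] turn -0.41 F [ 0.  -0.1  8. ] w 15.5 q [ 0.41  0.64 -0.41  2.34  0.91  0.31  0.81]
```

Call:
play_rows(
  rows=[
    {"offset": [0, 0, -8], "turn": 0},
    {"offset": [0, 0, -20], "turn": 0},
    {"offset": [0, 0, -50], "turn": 0},
    {"offset": [0, 0, -85], "turn": 0},
    {"offset": [0, 0, -110], "turn": 0},
  ],
)

```text
time_s: 3.9
position: [0.4321, -0.0883, 0.1703]
ee_rot: [[-0.999, -0.046, 0.001], [-0.046, 0.999, 0.0], [-0.001, 0.0, -1.0]]
wrist_force: [0.8, 0.2, -1.5]
width: 0.0151
grip_force: 58.5
```

```bash
python3 -c "
from h import *
goal(.609,.1255,.165,158)"
```

```text
t 3.9 p [432.1 -88.3 170.3] ang -177.37 tilt [0.0005 0.0002] off [-186.6  205.4    5.4] turn 24.63 F [ 0.8  0.2 -1.5] w 15.1 q [ 0.67  0.47 -0.73  2.28  0.58  0.58  1.11]
```

Call:
play_rows(
  rows=[
    {"offset": [-25, 27, 0], "turn": 3.3},
    {"offset": [-50, 55, 0], "turn": 6.6},
    {"offset": [-78, 86, 0], "turn": 10},
    {"offset": [-106, 117, 0], "turn": 13},
    {"offset": [-130, 143, 0], "turn": 16.4},
  ],
)

```text
time_s: 4.4
position: [0.5564, 0.0623, 0.169]
ee_rot: [[-0.971, 0.239, 0.0], [0.239, 0.971, 0.001], [-0.0, 0.001, -1.0]]
wrist_force: [-0.1, 0.2, -1.4]
width: 0.0154
grip_force: 58.5
```

```bash
python3 -c "
from h import *
goal(.609,.1255,.165,158)"
```

```text
t 4.4 p [556.4  62.3 169. ] ang 166.14 tilt [0.0003 0.0012] off [-35.9  73.9   4.1] turn 8.14 F [-0.1  0.2 -1.4] w 15.4 q [ 0.26  0.57 -0.63  2.03  0.52  0.7   0.63]
```

Call:
play_rows(
  rows=[
    {"offset": [-13, 26, 0], "turn": 2.8},
    {"offset": [-25, 51, 0], "turn": 5.5},
    {"offset": [-36, 74, 4], "turn": 8.1},
    {"offset": [-36, 74, 4], "turn": 8.1},
    {"offset": [-36, 74, 4], "turn": 8.1},
  ],
)

```text
time_s: 4.9
position: [0.6074, 0.1239, 0.1643]
ee_rot: [[-0.929, 0.371, -0.002], [0.371, 0.929, -0.0], [0.001, -0.001, -1.0]]
wrist_force: [-0.8, -0.4, -2.0]
width: 0.0158
grip_force: 58.7
```

```bash
python3 - <<'E'
from h import *
goal(.609,.1255,.165,158)
for n in("scene","side","wrist"):
    c=cam(n);p,d=arm.capture(n);np.savez(n+'2.npz',p=p,d=d,**dict(zip('R t f cx cy'.split(),c)))
    if n=="wrist": W=p
    elif n=="side": B=p[30:210,190:370]
    else: A=p[110:290,240:420]
f=lambda a:cv2.resize(a,(300,300),interpolation=cv2.INTER_CUBIC)
cv2.imwrite("pics/i2.png",np.hstack([np.vstack([f(A),f(B)]),cv2.resize(W[184:384,156:356],(500,600),interpolation=cv2.INTER_CUBIC)]))
E
```

```text
t 4.9 p [607.4 123.9 164.3] ang 158.21 tilt [-0.0015 -0.0001] off [-0.9  2.1 -0.7] turn 0.21 F [-0.8 -0.4 -2. ] w 15.8 q [ 0.12  0.63 -0.58  1.9   0.49  0.75  0.46]
```

View pics/i2.png

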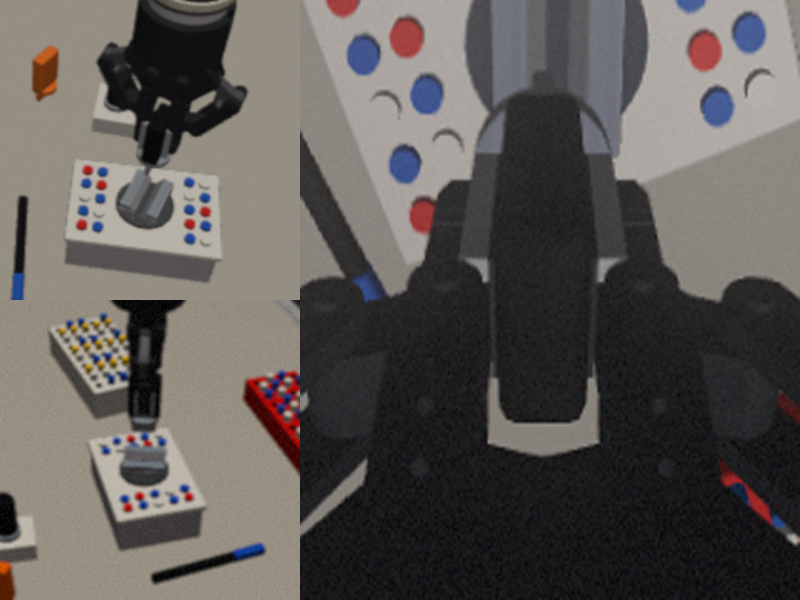

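The blade tip (about 543,80 in the composite) points down and is parallel to the slot, whose centre lies a little to the right (about 556). I'll quantify that offset from the wrist depth.

```bash
python3 - <<'E'
from h import *
s=arm.get_state(); R=np.array(s["ee_rot"]); p0=np.array(s["position"])
z=np.load("wrist2.npz"); c=(z["R"],z["t"],float(z["f"]),float(z["cx"]),float(z["cy"])); p=z["p"]
P,ok,uv=cloud(c,z["d"],(190,130,320,240),True); T=(P-p0)@R*1000
h=ok&(abs(P[:,2]-.075)<.003); print("head w",rect(P[h]),h.sum()); print("tool",T[h].min(0).round(1),T[h].max(0).round(1))
for lo,hi in((-20,-10),(-10,0),(-30,-20)):
    q=h&(T[:,0]>=lo)&(T[:,0]<hi); 
    if q.sum(): y=T[q,1]; print(lo,q.sum(),"y left",y[y<2].min() if (y<2).any() else None,y.max(), "gap",np.sort(y)[np.argmax(np.diff(np.sort(y)))], np.diff(np.sort(y)).max())
v=ok&(P[:,2]>.055)&(P[:,2]<.07); 
k=ok&(P[:,2]>.1)&(P[:,2]<.125); print("blade",T[k].mean(0).round(1),T[k].min(0).round(1),T[k].max(0).round(1),k.sum())
a=rect(P[h&(T[:,1]>5)]); b=rect(P[h&(T[:,1]<-2)]); print(a,b)
E
```

```text
head w (array([609.1, 126.3]), array([40.3, 49.2]), 67.7) 1547
tool [-25.  -15.4  87.4] [24.4 24.9 92.1]
-20 96 y left None 24.872566993000387 gap 15.250959061401652 0.8178664708814516
-10 340 y left -15.399561541015922 24.627326851136743 gap -3.0816641278413983 14.47132648552721
-30 23 y left None 24.351052288061606 gap 21.02171505617568 0.7977027150444727
blade [14.3  0.3 45. ] [13.2 -1.8 40. ] [14.9  2.4 51.5] 38
(array([614.2, 138.6]), array([13.5, 49.2]), 68.1) (array([597.1, 116.6]), array([13. , 34.3]), 66.6)
```

Call:
play_rows(
  rows=[
    {"offset": [0, 4, 0], "turn": 0},
    {"offset": [0, 4, 15], "turn": 0},
    {"offset": [0, 4, 30], "turn": 0},
    {"offset": [0, 4, 30], "turn": 0},
    {"offset": [0, 4, 30], "turn": 0},
  ],
)

```text
time_s: 5.55
position: [0.6089, 0.1271, 0.1331]
ee_rot: [[-0.928, 0.372, -0.002], [0.372, 0.928, -0.001], [0.002, -0.001, -1.0]]
wrist_force: [-1.0, 0.0, -1.4]
width: 0.015
grip_force: 58.7
```

```bash
cat > m.py <<'E'
from h import *
import sys
goal(.609,.126,.111,158)
s=arm.get_state(); R=np.array(s["ee_rot"]); p0=np.array(s["position"])
c=cam("wrist");p,d=arm.capture("wrist"); cv2.imwrite(f"pics/{sys.argv[1]}.png",cv2.resize(p[150:300,156:356],(800,600),interpolation=cv2.INTER_CUBIC))
P,ok,uv=cloud(c,d,(170,100,340,260),True); T=(P-p0)@R*1000
h=ok&(abs(P[:,2]-.075)<.003)&(abs(T[:,1])<32); print("head",rect(P[h]),h.sum(),"tool min/max",T[h].min(0).round(1),T[h].max(0).round(1))
k=ok&(T[:,2]>42)&(T[:,2]<51)&(abs(T[:,1])<6)&(abs(T[:,0]-14)<4); print("blade y",T[k].mean(0).round(1),T[k].min(0).round(1),T[k].max(0).round(1),k.sum())
E
python3 m.py w3
```

```text
t 5.55 p [608.9 127.1 133.1] ang 158.13 tilt [-0.0024 -0.0006] off [-0.6 -1.  22.1] turn 0.13 F [-1.   0.  -1.4] w 15.0 q [ 0.1   0.67 -0.55  1.91  0.52  0.7   0.43]
head (array([604.6, 128. ]), array([40.5, 39.7]), 67.7) 1408 tool min/max [-15.5 -21.   56.9] [24.1 19.5 61.1]
blade y [14.2  0.1 45.3] [13.3 -1.9 42.1] [14.6  2.3 50.7] 30
```

View pics/w3.png

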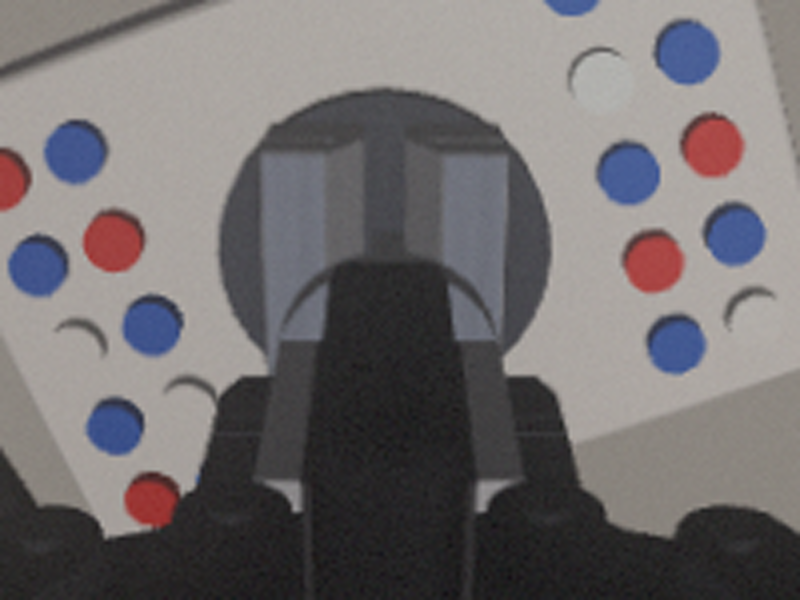

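The blade is centred on the slot (at about (385,240) in the crop), with the offset under 1 mm. I'll push it in now.

Call:
play_rows(
  rows=[
    {"offset": [-0.5, -0.6, 5], "turn": 0.3},
    {"offset": [-0.5, -0.6, 10], "turn": 0.3},
    {"offset": [-0.5, -0.6, 14], "turn": 0.3},
    {"offset": [-0.5, -0.6, 18], "turn": 0.3},
    {"offset": [-0.5, -0.6, 18], "turn": 0.3},
  ],
)

```text
time_s: 6.1
position: [0.6095, 0.1265, 0.1156]
ee_rot: [[-0.926, 0.377, -0.001], [0.377, 0.926, -0.0], [0.001, -0.001, -1.0]]
wrist_force: [-0.9, -0.2, -0.8]
width: 0.0157
grip_force: 58.7
```

Call:
play_rows(
  rows=[
    {"offset": [0, 0, 2], "turn": 0},
    {"offset": [0, 0, 4], "turn": 0},
    {"offset": [0, 0, 5], "turn": 0},
    {"offset": [0, 0, 5], "turn": 0},
    {"offset": [0, 0, 5], "turn": 0},
  ],
)

```text
time_s: 6.6
position: [0.61, 0.1267, 0.1114]
ee_rot: [[-0.926, 0.377, 0.0], [0.377, 0.926, 0.0], [-0.0, 0.0, -1.0]]
wrist_force: [-0.8, -0.0, -1.5]
width: 0.0153
grip_force: 58.7
```

```bash
python3 -c "
from h import *
goal(.609,.126,.1103,82)"
```

```text
t 6.6 p [610.  126.7 111.4] ang 157.83 tilt [0.0002 0.0001] off [ 0.7 -1.   1.1] turn 75.83 F [-0.8 -0.  -1.5] w 15.3 q [ 0.08  0.7  -0.52  1.92  0.55  0.66  0.4 ]
```

Call:
play_rows(
  rows=[
    {"offset": [0, 0, 1], "turn": 0},
    {"offset": [0, 0, 2], "turn": 0},
    {"offset": [0, 0, 2], "turn": 0},
  ],
)

```text
time_s: 6.9
position: [0.6101, 0.1268, 0.1103]
ee_rot: [[-0.926, 0.378, 0.001], [0.378, 0.926, -0.001], [-0.001, -0.0, -1.0]]
wrist_force: [-1.2, -0.6, 5.4]
width: 0.0153
grip_force: 59.8
```

Call:
play_rows(
  rows=[
    {"offset": [0, 0, 1], "turn": 0},
    {"offset": [0, 0, 1], "turn": 0},
    {"offset": [0, 0, 1], "turn": 0},
  ],
)

```text
time_s: 7.2
position: [0.6102, 0.1268, 0.1103]
ee_rot: [[-0.926, 0.378, 0.001], [0.378, 0.926, -0.001], [-0.001, -0.001, -1.0]]
wrist_force: [-3.4, -1.4, 11.7]
width: 0.0154
grip_force: 60.6
```

Seated at exactly the computed height. Turning next.

Call:
play_rows(
  rows=[
    {"offset": [0, 0, 0], "turn": 4},
    {"offset": [0, 0, 0], "turn": 9},
    {"offset": [0, 0, 0], "turn": 14},
    {"offset": [0, 0, 0], "turn": 19},
    {"offset": [0, 0, 0], "turn": 24},
  ],
)

```text
time_s: 7.7
position: [0.6102, 0.1263, 0.1103]
ee_rot: [[-0.69, 0.724, 0.001], [0.724, 0.69, -0.002], [-0.002, -0.001, -1.0]]
wrist_force: [-3.0, -2.0, 12.0]
width: 0.0155
grip_force: 60.4
```

```bash
python3 -c "
from h import *
goal(.609,.126,.1103,82); print(np.round(arm.get_state()['wrist_torque'],2))"
```

```text
t 7.7 p [610.2 126.3 110.3] ang 133.65 tilt [ 0.0008 -0.0018] off [ 0.6 -1.  -0. ] turn 51.65 F [-3. -2. 12.] w 15.5 q [ 0.01  0.68 -0.41  1.93  0.45  0.63  0.07]
[-0.52  0.78  0.13]
```

Call:
play_rows(
  rows=[
    {"offset": [0, 0, 0], "turn": 5},
    {"offset": [0, 0, 0], "turn": 10},
    {"offset": [0, 0, 0], "turn": 15},
    {"offset": [0, 0, 0], "turn": 20},
    {"offset": [0, 0, 0], "turn": 25},
  ],
)

```text
time_s: 8.2
position: [0.61, 0.126, 0.1103]
ee_rot: [[-0.32, 0.947, 0.0], [0.947, 0.32, -0.002], [-0.002, -0.001, -1.0]]
wrist_force: [-3.8, -2.1, 12.6]
width: 0.015
grip_force: 60.5
```

Call:
play_rows(
  rows=[
    {"offset": [0, 0, 0], "turn": 5},
    {"offset": [0, 0, 0], "turn": 10},
    {"offset": [0, 0, 0], "turn": 15},
    {"offset": [0, 0, 0], "turn": 20},
    {"offset": [0, 0, 0], "turn": 22},
  ],
)

```text
time_s: 8.7
position: [0.6096, 0.1259, 0.1103]
ee_rot: [[0.057, 0.998, -0.001], [0.998, -0.057, -0.002], [-0.002, -0.0, -1.0]]
wrist_force: [-4.1, -3.3, 12.5]
width: 0.0155
grip_force: 60.6
```

```bash
python3 -c "
from h import *
goal(.609,.126,.1103,82); print(np.round(arm.get_state()['wrist_torque'],2))"
```

```text
t 8.7 p [609.6 125.9 110.3] ang 86.73 tilt [-0.0005 -0.0022] off [ 0.1 -0.6 -0. ] turn 4.73 F [-4.1 -3.3 12.5] w 15.5 q [-0.15  0.65 -0.19  1.93  0.21  0.58 -0.53]
[-0.6   0.89  0.16]
```

Call:
play_rows(
  rows=[
    {"offset": [0, 0, 0], "turn": 1.5},
    {"offset": [0, 0, 0], "turn": 3},
    {"offset": [0, 0, 0], "turn": 4.5},
    {"offset": [0, 0, 0], "turn": 5},
    {"offset": [0, 0, 0], "turn": 5},
  ],
)

```text
time_s: 9.2
position: [0.6094, 0.1259, 0.1103]
ee_rot: [[0.142, 0.99, -0.001], [0.99, -0.142, -0.002], [-0.002, -0.001, -1.0]]
wrist_force: [-4.5, -2.2, 13.2]
width: 0.0152
grip_force: 60.7
```

```bash
python3 -c "
from h import *
goal(.609,.126,.1103,82); print(np.round(arm.get_state()['wrist_torque'],2))"
```

```text
t 9.2 p [609.4 125.9 110.3] ang 81.85 tilt [-0.0011 -0.002 ] off [ 0.  -0.4 -0. ] turn -0.15 F [-4.5 -2.2 13.2] w 15.2 q [-0.16  0.65 -0.17  1.93  0.19  0.57 -0.6 ]
[-0.58  1.03  0.11]
```

Call:
play_rows(
  rows=[
    {"offset": [0, 0, 0], "turn": 1},
    {"offset": [0, 0, 0], "turn": 2},
    {"offset": [0, 0, 0], "turn": 2},
  ],
)

```text
time_s: 9.5
position: [0.6093, 0.1259, 0.1103]
ee_rot: [[0.175, 0.985, -0.001], [0.985, -0.175, -0.002], [-0.002, -0.001, -1.0]]
wrist_force: [-3.6, -2.8, 12.8]
width: 0.0154
grip_force: 60.7
```

```bash
python3 -c "
from h import *
goal(.609,.126,.1103,82); print(np.round(arm.get_state()['wrist_torque'],2))"
```

```text
t 9.5 p [609.3 125.9 110.3] ang 79.93 tilt [-0.0012 -0.0022] off [ 0.  -0.3 -0. ] turn -2.07 F [-3.6 -2.8 12.8] w 15.4 q [-0.17  0.65 -0.16  1.93  0.18  0.57 -0.62]
[-0.59  1.03  0.37]
```

Call:
play_rows(
  rows=[
    {"offset": [0, 0, 0], "turn": 1},
    {"offset": [0, 0, 0], "turn": 1.5},
    {"offset": [0, 0, 0], "turn": 1.5},
  ],
)

```text
time_s: 9.8
position: [0.6093, 0.1259, 0.1103]
ee_rot: [[0.199, 0.98, -0.001], [0.98, -0.199, -0.003], [-0.003, -0.001, -1.0]]
wrist_force: [-5.1, -2.5, 13.2]
width: 0.0156
grip_force: 60.8
```

```bash
python3 -c "
from h import *
goal(.609,.126,.1103,82); print(np.round(arm.get_state()['wrist_torque'],2))"
```

```text
t 9.8 p [609.3 125.9 110.3] ang 78.53 tilt [-0.0011 -0.0026] off [ 0.  -0.3 -0. ] turn -3.47 F [-5.1 -2.5 13.2] w 15.6 q [-0.17  0.65 -0.15  1.93  0.17  0.57 -0.64]
[-0.6   0.95  0.59]
```

It's at the stop: torque is rising to 0.6 N m. I'll unload, then open the jaws.

Call:
play_rows(
  rows=[
    {"offset": [0, 0, -0.5], "turn": -1.5},
    {"offset": [0, 0, -1], "turn": -3},
    {"offset": [0, 0, -1.5], "turn": -3.5},
    {"offset": [0, 0, -1.5], "turn": -3.5},
  ],
)

```text
time_s: 10.2
position: [0.6093, 0.1259, 0.1103]
ee_rot: [[0.142, 0.99, -0.001], [0.99, -0.142, -0.001], [-0.002, -0.001, -1.0]]
wrist_force: [-3.2, -2.3, 7.3]
width: 0.0154
grip_force: 59.7
```

Call:
play_rows(
  rows=[
    {"offset": [0, 0, 0], "turn": 0},
    {"offset": [0, 0, 0], "turn": 0},
    {"offset": [0, 0, 0], "turn": 0},
    {"offset": [0, 0, 0], "turn": 0},
    {"offset": [0, 0, 0], "turn": 0},
  ],
  jaw=45,
)

```text
time_s: 10.7
position: [0.61, 0.1269, 0.1096]
ee_rot: [[0.142, 0.99, 0.0], [0.99, -0.142, 0.0], [0.0, -0.0, -1.0]]
wrist_force: [-0.0, 0.7, -0.5]
width: 0.0453
grip_force: 0.0
```

Call:
play_rows(
  rows=[
    {"offset": [0, 0, -10], "turn": 0},
    {"offset": [0, 0, -40], "turn": 0},
    {"offset": [0, 0, -80], "turn": 0},
    {"offset": [0, 0, -110], "turn": 0},
    {"offset": [0, 0, -110], "turn": 0},
  ],
)

```text
time_s: 11.2
position: [0.6132, 0.1277, 0.2255]
ee_rot: [[0.142, 0.99, 0.01], [0.99, -0.142, 0.003], [0.004, 0.01, -1.0]]
wrist_force: [0.8, -0.1, -0.1]
width: 0.0447
grip_force: 0.0
```

```bash
python3 - <<'E'
from h import *
goal(.609,.126,.2,82)
im=[]
for n,fi,b in(("scene",0,(270,170,382,280)),("side",0,(225,70,325,185)),("wrist",1,(140,100,370,260))):
    c=cam(n);p,d=arm.capture(n); im.append(cv2.resize(p[b[1]:b[3],b[0]:b[2]],(266,300),interpolation=cv2.INTER_CUBIC))
    P,ok,uv=cloud(c,d,b,bool(fi)); near=ok&(np.linalg.norm(P[:,:2]-[.609,.126],axis=1)<.035)
    t=near&(P[:,2]>.122)&(P[:,2]<.14); print(n,"handle top",rect(P[t]),t.sum(),np.percentile(P[t,2],90) if t.any() else 0)
    h=near&(abs(P[:,2]-.0745)<.003); print("  head",rect(P[h]),h.sum())
    w=ok&(abs(P[:,2]-.054)<.005); print("  cover",rect(P[w]))
cv2.imwrite("pics/f.png",np.hstack(im))
E
```

```text
t 11.2 p [613.2 127.7 225.5] ang 81.81 tilt [0.0102 0.0028] off [-2.4 -4.2 25.4] turn -0.19 F [ 0.8 -0.1 -0.1] w 44.7 q [-0.13  0.5  -0.21  1.86  0.14  0.78 -0.55]
scene handle top (array([609.1, 125.5]), array([35.8, 17.3]), 80.7) 240 0.1325571877297581
  head (array([609.4, 125.1]), array([50.4, 40.6]), 85.9) 234
  cover (array([608.8, 125.3]), array([156.2, 108.6]), 86.9)
side handle top (array([610.4, 123.9]), array([36. , 16.6]), 83.2) 138 0.13291235035343074
  head (array([610.5, 124.9]), array([50.1, 40.8]), 85.8) 153
  cover (array([620. , 206.8]), array([327.4, 114.5]), 83.5)
wrist handle top (array([609.3, 127.5]), array([34.9, 15.9]), 82.2) 926 0.13098553929458379
  head (array([609.2, 126.3]), array([50.3, 40.2]), 86.9) 899
  cover (array([609.6, 126.6]), array([156.2, 106.6]), 87.3)
```

View pics/f.png

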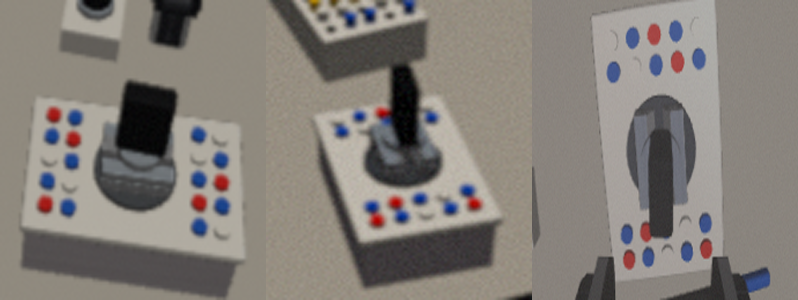

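The final views show the key upright in the lock. The head lies along the long side (86.9° against 87.3°), and the handle top is at 131 mm, which is fully seated.

```bash
python3 -c "
from station import arm
print(arm.finish_job())"
```

```text
the job is handed in; nothing more can be done
None
```

The job is handed in: the key stands upright and fully seated in the rectangular block's lock, turned clockwise to its stop with the slot along the long side, and the gripper is clear after about 11 s.

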